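Set the rail stop of a specimen cooler lid just short of its tight spot

ROBOT

A 6-joint arm with a two-finger parallel gripper is mounted at the origin on the work surface. World frame = base frame: x ahead of the robot, y to its left, z up, the work surface at z = 0. Lengths are in m, angles in degrees, forces in N, time in s.
With the tool pointing down it reaches from about 0.4 to 0.825 m from the base axis. Payload 7 kg.
Tool frame: the origin (TCP) lies at the very end of the fingers, on their centre line; the grasp point (between the pads) lies 19 mm behind it; z points along the fingers, y is the line along which they close (so a half turn about z gives the same grasp; the last joint's range is limited). The gripper opens to 88 mm and grips with 3 to 60 N. Pads are 19 mm wide; open, the fingers measure 130 mm over their backs; the gripper's body (78 mm by 193 mm) begins 47 mm behind the grasp point.
Start: joints at [-57.405, 20.546, 0.682, 0, -70.136, -16.507], TCP at [0.187, -0.649, 0.187] pointing down, gripper open.
Joint ranges: [-176.03, 176.03], [-82.01, 121.73], [-58.28, 71.71], [-173.87, 95.51], [-174.79, -0.11], [-173.66, 173.66]. Speed limits (degrees/s): [136.94, 136.94, 172.46, 180, 180, 180].

INTERFACE

Orientations are given as [roll, pitch, yaw] about the fixed x, y, z axes, in that order (R = Rz(yaw) Ry(pitch) Rx(roll)).
In Python, from plant import ctrl, viewer gives the robot as it stands.
- The arm moves only by the tool servo_tool, never from a script. Its argument "rows" is a list of rows, each a list of 6 numbers: the shift along the world's x, y, z in mm, then the turn, a rotation vector about the world's x, y, z in degrees. A call has 1 to 5 rows; each row shifts and turns the commanded pose from where the row before left it; what a row does not reach is not made up. A row lasts 1/12 s, in which the tool goes at most 41.7 mm and 7.16 degrees, less where a joint would pass 70% of its speed; a pose out of reach is approached as far as the arm can. A call is refused whole if a number of a shift passes 41.7 or a number of a turn 7.16, either way. A call with a gripper value outside its range is refused whole. "fingers" is the finger opening in mm, from 0 to 87.6, set as the call begins (left out, the last holds). The fingers move at their own pace and stop on an object; the grip force is fixed at half the most. Time passes only in rows, so rows that do not move let the fingers close. It gives the time, the measured TCP pose, the force and the opening at its end, in the units of the state.
- ctrl.get_obs(): the state, without advancing time (a new reading comes with each control period).
- viewer.snapshot(name): name is "side" or "top"; returns (picture, depth): 384x512x3 uint8, red, green, blue; 384x512 float32, m along the optical axis (not along the pixel's ray), 0 where there is no reading.
- viewer.calibration(name): a dict with "fx", "fy", "cx", "cy" (pixels), "origin" and "rotation" of the camera in the world. Camera axes: x right, y up, looking along -z (the intrinsics and any distortion apply to the point x, -y, -z); pixel columns grow to the right and rows downward; lengths in m; the calibration is good to about 2 mm. A picture is of the moment at which its call begins. calibration takes no time and is no camera call.
- ctrl.close_job(): hands the job in, once; it reports no verdict.
The state is a dict: "clock": time; "joint_pos": joint angles; "qvel": joint speeds; "tau": joint torques, N m; "tool_pos": TCP position; "orientation": TCP orientation; "force": force on the tool from outside, world axes, zero at the start; "moment": the same for the moment, N m; "opening": finger opening in m.
Only numpy, scipy, OpenCV 4.12 (cv2) and the standard library are available. Lean on these libraries where they do the work, as an engineer would, in place of code of your own. Each camera call takes 0.05 s, during which the arm holds its last target. There are 200 camera calls.

TASK

The glass lid of the specimen cooler jams when it is opened too far, because its rail is nipped somewhere along the way. Slide the lid open slowly until you feel it tighten, never forcing it, back it off about a centimetre so that it runs free again, then slide the rail stop up until it just touches the lid's edge. Leave the lid open there against its stop, let go, and leave everything else as it stands.

Things in the scene. Friction and masses are not known exactly. Their poses are not given: they have to be found in the camera images.
- cooler: White bench-top specimen cooler, fixed, 340 (its x) x 660 (its y) x 222 mm high, origin under its centre. Aluminium rails run along its y at x = -150 mm (near rail) and +150 mm (far rail), tops 222 mm high. A fixed glass pane covers the +y half of the well; the lid rides above it. The far rail is nipped at a hidden place that can only be felt.
- lid: Sliding glass lid, 268 (x) x 300 (y) x 5 mm with aluminium edge strips, 0.9 kg; origin at the centre of its underside, axes as the cooler's. Closed, its origin lies at y = -150, z = 210 mm of the cooler; it starts up to 40 mm open. It opens along the cooler's +y (at most 235 mm) with an even drag of about 2.5 N until it reaches the tight spot.
- lid_handle (a point): Centre of the lid's blue pull bar: 125 mm long along the cooler's x, 14 mm wide (y) and 14 mm high, on two dark posts 100 mm apart; the bar's centre is 35 mm above the glass and lies at the middle of the lid. Fingers can reach 25 mm below the bar's centre.
- lid_edge (a point): Point on the lid's leading (+y) edge, 150 mm from its origin, near the near rail, where the stop touches it; axes as the cooler's. Somewhere between 90 and 170 mm of opening, different each time, the lid starts to wedge: its drag climbs about 2 N per further mm. At 5 N more it is plainly tight, above about 20 N more it is being forced. Wedged, it stays until pulled back.
- stop: Rail stop: dark steel saddle 56 (y) x 30 x 10 mm on top of the near rail; its black rubber bumper hangs inside the rail and points to the cooler's -y, to the lid. Axes as the cooler's, origin at the saddle's underside. Parked near the rail's +y end, beyond the tight spot. Slides along the cooler's y with about 4 N of drag, stays where left; pushing the lid too adds about 2.5 N.
- stop_knob (a point): Centre of the stop's upright red knob, 19 mm across and 30 mm high (15 mm above and below this point); the saddle's top is 21 mm below this point, the bumper's face 34 mm ahead of it towards the lid.
- stop_face (a point): The face of the stop's rubber bumper, which touches the lid's edge when its y in the cooler's frame equals that of lid_edge.
- rack_well: White rack of red-capped tubes standing in the cooler's well under the lid; origin under its centre; leave alone
- rack_a: white rack of red-capped tubes on the table (about 96 x 138 x 94 mm), origin under its centre; leave alone
- rack_b: second such rack on the table, leave alone
- pump_white: white pump bottle, 183 mm tall, 64 mm across; leave alone
- pump_clear: clear pump bottle, 183 mm tall; leave alone
- spray: small clear bottle, 130 mm tall, 44 mm across; leave alone
- marker: white and blue marker pen, 125 mm long, 11 mm thick, lying along its x; leave alone
- label_roll: roll of labels, 64 mm across, 30 mm high; leave alone

How it is judged (in metres and radians):
On the way, in this order (a step that is already met when the one before it is completed fails the run):
1. the lid is slid open into the tight spot until it plainly tightens (contact force between lid and nip_pad above 2.5 N), for 0.1 s.
2. the lid is backed off: out of the tight spot, by no more than 16 mm (contact force between lid and nip_pad below 0.3 N and y of lid_edge in the frame of nip between -0.016 and 0.002 m), for 0.2 s.
At the end, for the whole second after the job is handed in: The lid stands open and free of the tight spot, its edge no more than 16 mm short of where the rail begins to nip, the stop's bumper touches its edge (gap under 3 mm), both at rest and released (all of step 2 and y of stop_face in the frame of lid_edge between -0.003 and 0.003 m and linear speed of each of lid, stop below 0.005 m/s).
It fails at once if the lid is forced into the tight spot (more than 32 N of wedging force, about 22 N of extra drag) (contact force between lid and nip_pad above 32 N).
It fails at once if a bystander is disturbed (moved over 30 mm or tipped) (distance of any of rack_a, rack_b, pump_white, pump_clear, spray, marker, label_roll, rack_well from where it was at the start of the episode above 0.03 m or angle between any of rack_a, rack_b, pump_white, pump_clear, spray, label_roll's own z axis and vertical above 0.4 rad).
It also fails if it takes over 64 s, if anything falls off the work surface, if the arm or the gripper's body presses on something with over 40 N, if the wrist force passes 120 N, or if a joint passes its speed limit or range.

## Working session

There is one attempt and no reset: what is moved stays moved. The work goes in short steps, Python scripts to look and compute and a tool call to move; the robot and the scene stay as the last step left them, time stands still between calls to the robot, and variables do not carry over. Pictures are saved under pics/ and viewed, on a budget of 10 in all, crops included, one or two more only if the job needs it, and the job is handed in when it is done.

Besides the shell and the picture viewer there is one more tool, called by a JSON object that holds its "api" and its "payload", one argument or row to a line. servo_tool: Moves the arm, as the interface text tells. Its arguments: {"type":"object","properties":{"rows":{"type":"array","items":{"type":"array","items":{"type":"number"}}},"fingers":{"type":"number"}},"required":["rows"]}

```bash
ls; mkdir -p pics; cat > h.py <<'E'
import numpy as np, cv2
from plant import ctrl, viewer
def snap(n,f=None):
    p,d=viewer.snapshot(n)
    if f: cv2.imwrite('pics/'+f,cv2.cvtColor(p,cv2.COLOR_RGB2BGR))
    return p,d
def world(n,d):
    c=viewer.calibration(n); v,u=np.mgrid[:384,:512]
    P=np.stack([(u-c['cx'])/c['fx']*d,-(v-c['cy'])/c['fy']*d,-d],-1)
    return P@np.array(c['rotation']).T+np.array(c['origin'])
E
python3 - <<'E'
from h import *
for n in('side','top'):
    p,d=snap(n,n+'0.png'); np.savez('pics/'+n+'0.npz',p=p,d=d); print(viewer.calibration(n))
print(ctrl.get_obs())
E
```

```text
pics
{'fx': 353.96503948999884, 'fy': 353.96503948999884, 'cx': 252.59411264181867, 'cy': 195.63443567915456, 'origin': array([-0.13261268, -0.82013645,  0.86154784]), 'rotation': array([ 55.71786072,   0.87557079, -36.2696205 ])}
{'fx': 403.51521675316496, 'fy': 403.51521675316496, 'cx': 261.40464991554603, 'cy': 188.19427365546966, 'origin': array([ 0.22127221, -0.01532192,  1.44153463]), 'rotation': array([ 10.22553522,   1.07368144, -91.19915825])}
{'clock': 0.1, 'joint_pos': array([-5.74051364e+01,  2.05875462e+01,  6.39199443e-01, -1.62550931e-02,
       -7.01345326e+01, -1.65063293e+01]), 'qvel': array([-0.04455358, -0.0343138 ,  0.11066894,  0.04322096, -0.02433812,
        0.17296327]), 'tau': array([-1.82275104e-03, -5.84161985e+01,  2.93749988e+01,  7.01552108e+00,
        1.01511955e-02, -2.62691015e-05]), 'tool_pos': array([ 0.18688026, -0.64811277,  0.18601998]), 'orientation': array([ 1.79916194e+02, -8.89788704e-03, -1.63916994e+02]), 'force': array([-0.60785233, -0.88033488, -1.09050361]), 'moment': array([ 0.00850031,  0.00592092, -0.05138981]), 'opening': 0.08790551994172287}
```

```bash
python3 - <<'E'
s=open('h.py').read().replace("import numpy as np, cv2","import numpy as np, cv2\nfrom scipy.spatial.transform import Rotation as R").replace("np.array(c['rotation']).T","R.from_euler('xyz',c['rotation'],degrees=True).as_matrix().T")
open('h.py','w').write(s)
E
python3 - <<'E'
from h import *
for n in('side','top'):
    z=np.load('pics/'+n+'0.npz');P=world(n,z['d']);p=z['p'].astype(int)
    hsv=cv2.cvtColor(z['p'],cv2.COLOR_RGB2HSV)
    for nm,m in(('blue',(hsv[...,0]>95)&(hsv[...,0]<130)&(hsv[...,1]>110)&(hsv[...,2]>60)),('red',((hsv[...,0]<8)|(hsv[...,0]>172))&(hsv[...,1]>140)&(hsv[...,2]>70))):
        k,l,st,c=cv2.connectedComponentsWithStats(m.astype(np.uint8))
        for i in range(1,k):
            if st[i,4]>15:
                q=P[(l==i)&(z['d']>0)]
                print(n,nm,st[i],c[i].round(),np.median(q,0).round(3) if len(q) else None, np.percentile(q[:,2],[5,95]).round(3) if len(q) else None)
E
```

```text
side blue [    0     0    91   200 12394] [ 33. 107.] [-1.000e-03  1.175e+00  2.330e-01] [-0.129  0.657]
side blue [226 122  31  12 143] [241. 127.] [0.833 0.611 0.116] [0.109 0.12 ]
side blue [290 172  32  14 156] [306. 178.] [ 0.582 -0.121  0.256] [0.248 0.26 ]
side blue [  0 254   6  29  92] [  1. 271.] [-0.461  1.174 -0.604] [-0.66  -0.516]
side blue [449 286  53  35 575] [475. 303.] [ 0.709 -0.665  0.079] [0.076 0.081]
side blue [270 292   6  11  45] [273. 297.] [ 0.325 -0.278  0.012] [0.002 0.015]
side red [109 126  23  19 235] [121. 135.] [0.251 0.744 0.189] [0.177 0.193]
side red [212 140   5   8  34] [214. 143.] [0.478 0.277 0.26 ] [0.245 0.27 ]
side red [307 217  23  12 134] [319. 222.] [ 0.557 -0.224  0.153] [0.143 0.158]
side red [400 305  45  41 822] [423. 324.] [ 0.522 -0.621  0.095] [0.083 0.098]
side red [403 306   7  12  30] [406. 310.] [ 0.527 -0.573  0.095] [0.083 0.478]
top blue [ 75  64  21  50 906] [85. 89.] [0.834 0.62  0.112] [0.084 0.118]
top blue [497  91  15  61 669] [506. 118.] [ 0.867 -1.142 -0.387] [-0.397 -0.379]
top blue [  0  93  18  58 588] [  6. 128.] [ 0.863  1.234 -0.387] [-0.396 -0.38 ]
top blue [432 110  35  14 379] [449. 116.] [ 0.709 -0.661  0.075] [0.07 0.08]
top blue [297 120   7  39 170] [300. 139.] [ 0.586 -0.118  0.256] [0.252 0.26 ]
top blue [488 275  11   6  38] [492. 277.] [ 0.157 -0.715  0.126] [0.118 0.134]
top blue [ 459  281   53   51 1963] [488. 307.] [ 0.067 -0.687  0.144] [0.122 0.151]
top red [421 153  38  28 506] [441. 168.] [ 0.518 -0.608  0.092] [0.08  0.098]
top red [165 173   7   8  38] [168. 177.] [0.476 0.28  0.266] [0.242 0.271]
top red [406 193  43  30 550] [427. 208.] [ 0.385 -0.549  0.093] [0.082 0.098]
top red [   0  216   51   50 1992] [ 25. 241.] [0.3   0.743 0.187] [0.181 0.191]
```

View pics/top0.png

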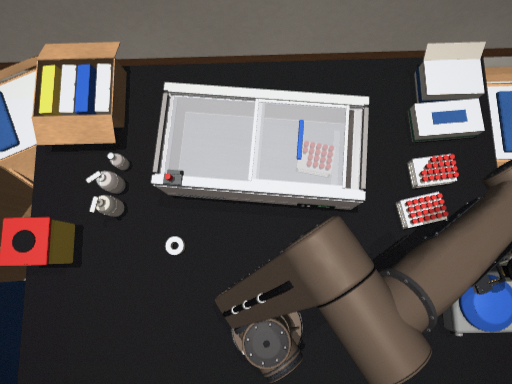

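View pics/side0.png

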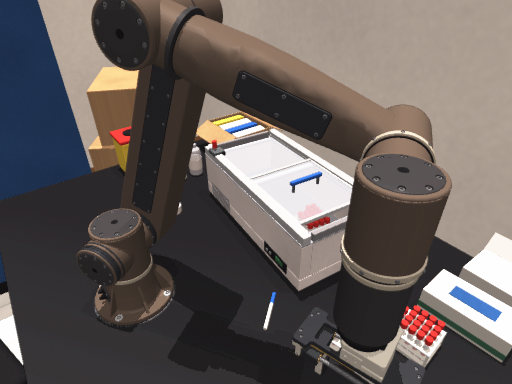

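```bash
cat >> h.py <<'E'
def blob(n,p,P,d,col,box):
    hsv=cv2.cvtColor(p,cv2.COLOR_RGB2HSV);h,s,v=[hsv[...,i] for i in range(3)]
    m=(h>95)&(h<130)&(s>100)&(v>50) if col=='blue' else ((h<8)|(h>172))&(s>120)&(v>60)
    m&=(d>0)&(P[...,2]>.235)&(P[...,2]<.275)
    m&=(P[...,0]>box[0])&(P[...,0]<box[1])&(P[...,1]>box[2])&(P[...,1]<box[3])
    return m
E
python3 - <<'E'
from h import *
for n in('top','side'):
    z=np.load('pics/'+n+'0.npz');p,d=z['p'],z['d'];P=world(n,d)
    m=(d>0)&(abs(P[...,2]-.219)<.010)&(P[...,0]>.3)&(P[...,0]<.85)&(P[...,1]>-.35)&(P[...,1]<.45)
    m=cv2.morphologyEx(m.astype(np.uint8),cv2.MORPH_OPEN,np.ones((3,3)))>0
    q=P[m];print(n,len(q),cv2.minAreaRect((q[:,:2]*1000).astype(np.float32)),np.median(q[:,2]))
    # yaw from lines of rail points: fit outer edges
    for col,box in(('blue',(.45,.7,-.3,.15)),('red',(.4,.55,.15,.4))):
        b=P[blob(n,p,P,d,col,box)]
        r=cv2.minAreaRect((b[:,:2]*1000).astype(np.float32))
        u,s,vt=np.linalg.svd(b[:,:2]-b[:,:2].mean(0));print(col,len(b),b.mean(0).round(4),r,np.degrees(np.arctan2(vt[0,1],vt[0,0])),np.percentile(b,[3,97],axis=0).round(3).tolist())
E
```

```text
top 12339 ((598.9439086914062, -0.20751953125), (661.654052734375, 337.03509521484375), 83.95946502685547) 0.21651578239119784
blue 173 [ 0.5859 -0.1181  0.2561] ((585.7167358398438, -118.21792602539062), (13.453953742980957, 122.09351348876953), 83.88709259033203) 173.78817048426976 [[0.529, -0.129, 0.251], [0.643, -0.108, 0.261]]
red 38 [0.4757 0.2801 0.2632] ((476.92193603515625, 281.5575256347656), (16.94154167175293, 14.759054183959961), 46.103797912597656) -124.38017276050672 [[0.468, 0.274, 0.244], [0.484, 0.29, 0.272]]
side 6237 ((600.10009765625, 0.39837646484375), (665.1105346679688, 339.30767822265625), 84.00261688232422) 0.21799074525124484
blue 158 [ 0.583  -0.1218  0.2554] ((586.0802001953125, -119.55406188964844), (15.675983428955078, 124.6033935546875), 83.15880584716797) 173.74153417066307 [[0.526, -0.13, 0.247], [0.643, -0.112, 0.261]]
red 36 [0.4767 0.2773 0.2575] ((477.67694091796875, 279.7914123535156), (14.838859558105469, 18.010189056396484), 21.65142059326172) 171.4412351806197 [[0.471, 0.272, 0.241], [0.484, 0.288, 0.271]]
```

{"api": "servo_tool", "payload": {
  "rows": [
    [0, 0, 34, 0, 0, 0],
    [0, 0, 34, 0, 0, -4.4],
    [10, 13, 34, 0, 0, -4.4],
    [20, 26, 34, 0, 0, -4.4],
    [20, 26, 34, 0, 0, -4.4]
  ]
}}

```text
clock: 0.52
tool_pos: [0.2321, -0.5891, 0.3496]
orientation: [180.0, -0.0, 178.2]
force: [1.1, -1.4, -0.0]
opening: 0.0874
```

{"api": "servo_tool", "payload": {
  "rows": [
    [20, 27, 0, 0, 0, -4.4],
    [20, 27, 0, 0, 0, 0],
    [20, 27, 0, 0, 0, 0],
    [20, 27, 0, 0, 0, 0],
    [20, 27, 0, 0, 0, 0]
  ]
}}

```text
clock: 0.93
tool_pos: [0.3328, -0.4531, 0.3486]
orientation: [180.0, -0.0, 174.1]
force: [1.0, -0.5, -0.1]
opening: 0.0876
```

{"api": "servo_tool", "payload": {
  "rows": [
    [20, 27, 0, 0, 0, 0],
    [20, 27, 0, 0, 0, 0],
    [20, 27, 0, 0, 0, 0],
    [20, 27, 0, 0, 0, 0],
    [20, 27, 0, 0, 0, 0]
  ]
}}

```text
clock: 1.35
tool_pos: [0.4328, -0.318, 0.3487]
orientation: [180.0, -0.0, 174.1]
force: [0.4, -0.2, -0.2]
opening: 0.0877
```

{"api": "servo_tool", "payload": {
  "rows": [
    [24, 31, 0, 0, 0, 0],
    [24, 31, 0, 0, 0, 0],
    [24, 31, 0, 0, 0, 0],
    [22, 29, 0, 0, 0, 0],
    [20, 27, 0, 0, 0, 0]
  ]
}}

```text
clock: 1.77
tool_pos: [0.5471, -0.1686, 0.3485]
orientation: [180.0, -0.0, 174.1]
force: [0.4, -1.3, -0.3]
opening: 0.0878
```

{"api": "servo_tool", "payload": {
  "rows": [
    [17, 23, 0, 0, 0, 0],
    [13, 17, 0, 0, 0, 0],
    [7, 8, 0, 0, 0, 0],
    [2, 2, 0, 0, 0, 0],
    [0, 0, 0, 0, 0, 0]
  ]
}}

```text
clock: 2.18
tool_pos: [0.5853, -0.1205, 0.3482]
orientation: [-180.0, -0.1, 174.1]
force: [0.8, 0.1, -1.0]
opening: 0.0879
```

```bash
python3 - <<'E'
from h import *
o=ctrl.get_obs();print(o['tool_pos'],o['orientation'],o['force'])
a,_=snap('top','t1.png');b,_=snap('side','s1.png')
cv2.imwrite('pics/c1.png',cv2.cvtColor(np.hstack([cv2.resize(a[60:220,120:380],(400,246)),cv2.resize(b[80:280,180:440],(400,308))[:246]]),cv2.COLOR_RGB2BGR))
E
```

```text
[ 0.58534385 -0.12045078  0.34823217] [-1.79986478e+02 -6.62494477e-02  1.74135700e+02] [ 0.78479933  0.13193957 -0.99374202]
```

View pics/c1.png

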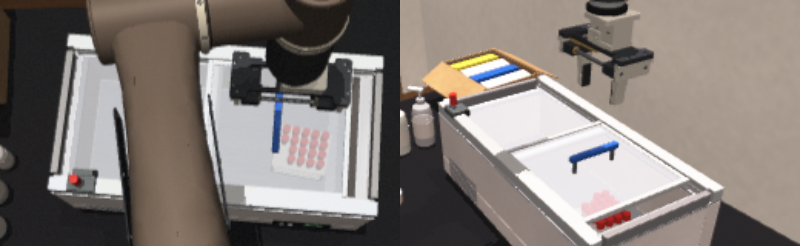

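The view shows the open gripper straddling the blue bar along the cooler's y (bar near (277,120) left, (595,152) right), with the rest unobstructed. Going down and gripping.

{"api": "servo_tool", "payload": {
  "rows": [
    [0, 0.5, -30, 0, 0, 0],
    [0, 0.5, -30, 0, 0, 0],
    [0, 0.5, -28, 0, 0, 0],
    [0, 0, -18, 0, 0, 0],
    [0, 0, -7, 0, 0, 0]
  ]
}}

```text
clock: 2.7
tool_pos: [0.583, -0.1202, 0.233]
orientation: [-180.0, -0.2, 174.0]
force: [-0.3, 0.1, 0.1]
opening: 0.0877
```

{"api": "servo_tool", "payload": {
  "rows": [
    [0, 0, -2, 0, 0, 0],
    [0, 0, 0, 0, 0, 0],
    [0, 0, 0, 0, 0, 0]
  ]
}}

```text
clock: 2.95
tool_pos: [0.586, -0.1197, 0.2355]
orientation: [-180.0, 0.1, 174.1]
force: [0.2, 0.2, 0.4]
opening: 0.0877
```

{"api": "servo_tool", "payload": {
  "rows": [
    [0, 0, -2, 0, 0, 0],
    [0, 0, 0, 0, 0, 0],
    [0, 0, 0, 0, 0, 0],
    [0, 0, 0, 0, 0, 0],
    [0, 0, 0, 0, 0, 0]
  ],
  "fingers": 0
}}

```text
clock: 3.37
tool_pos: [0.5854, -0.1191, 0.2321]
orientation: [180.0, 0.0, 174.1]
force: [0.9, 0.4, -0.2]
opening: 0.06
```

{"api": "servo_tool", "payload": {
  "rows": [
    [0, 0, 0, 0, 0, 0],
    [0, 0, 0, 0, 0, 0],
    [0, 0, 0, 0, 0, 0],
    [0, 0, 0, 0, 0, 0],
    [0, 0, 0, 0, 0, 0]
  ]
}}

```text
clock: 3.78
tool_pos: [0.5853, -0.1192, 0.2318]
orientation: [-180.0, -0.0, 174.1]
force: [-0.3, -0.1, -0.3]
opening: 0.0262
```

{"api": "servo_tool", "payload": {
  "rows": [
    [0, 0, 0, 0, 0, 0],
    [0, 0, 0, 0, 0, 0],
    [0, 0, 0, 0, 0, 0],
    [0, 0, 0, 0, 0, 0]
  ]
}}

```text
clock: 4.12
tool_pos: [0.5853, -0.1192, 0.2318]
orientation: [-180.0, -0.0, 174.1]
force: [-0.6, -0.1, 0.6]
opening: 0.0023
```

{"api": "servo_tool", "payload": {
  "rows": [
    [0.2, 2, 0, 0, 0, 0],
    [0.2, 2, 0, 0, 0, 0],
    [0.4, 4, 0, 0, 0, 0],
    [0.4, 4, 0, 0, 0, 0],
    [0.4, 4, 0, 0, 0, 0]
  ]
}}

```text
clock: 4.53
tool_pos: [0.587, -0.1027, 0.2318]
orientation: [180.0, -0.0, 174.1]
force: [-0.2, -0.2, 0.1]
opening: 0.0005
```

```bash
python3 - <<'E'
from h import *
a,da=snap('top');b,db=snap('side')
np.savez('pics/x2.npz',a=a,da=da,b=b,db=db)
cv2.imwrite('pics/c2.png',cv2.cvtColor(np.hstack([cv2.resize(a[80:200,220:360],(400,343),interpolation=2),cv2.resize(b[110:230,230:370],(400,343),interpolation=2)]),cv2.COLOR_RGB2BGR))
for n,p,d in(('top',a,da),('side',b,db)):
    P=world(n,d);q=P[blob(n,p,P,d,'blue',(.4,.75,-.3,.25))];print(n,len(q),np.median(q,0) if len(q) else 0)
E
```

```text
top 62 [ 0.54788525 -0.11363739  0.25612156]
side 148 [ 0.58447355 -0.12230615  0.25634253]
```

View pics/c2.png

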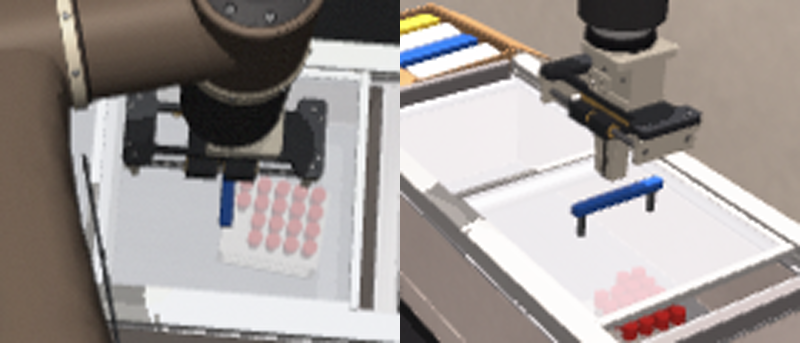

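```bash
python3 - <<'E'
from h import *
z=np.load('pics/x2.npz')
P=world('side',z['db'])
for v in range(155,182,3): print(v,[(P[v,u]*1000).round().astype(int).tolist() for u in (298,302,306)],z['b'][v,302])
P=world('top',z['da']);print('top')
for v in range(132,150,3): print(v,[(P[v,u]*1000).round().astype(int).tolist() for u in (290,296,300)],z['a'][v,296])
c=viewer.calibration('side');Rm=R.from_euler('xyz',c['rotation'],degrees=True).as_matrix()
q=Rm.T@(ctrl.get_obs()['tool_pos']-c['origin']);print(c['cx']+c['fx']*q[0]/-q[2],c['cy']+c['fy']*q[1]/q[2])
E
```

```text
155 [[547, -116, 350], [547, -134, 357], [564, -134, 352]] [49 42 34]
158 [[577, -87, 317], [549, -133, 346], [551, -148, 352]] [30 29 30]
161 [[577, -87, 306], [577, -106, 314], [578, -122, 321]] [92 88 79]
164 [[578, -88, 295], [576, -108, 305], [577, -125, 312]] [96 90 83]
167 [[576, -90, 286], [575, -109, 294], [580, -122, 299]] [90 85 77]
170 [[646, -19, 216], [574, -112, 285], [585, -118, 284]] [118 110 100]
173 [[632, -35, 217], [644, -42, 216], [653, -53, 218]] [234 228 230]
176 [[618, -50, 216], [628, -59, 217], [589, -117, 259]] [239 236 237]
179 [[555, -116, 260], [568, -121, 258], [584, -123, 253]] [ 34  69 138]
top
132 [[567, -81, 383], [549, -93, 436], [548, -103, 439]] [129 124 113]
135 [[562, -81, 371], [560, -98, 375], [559, -108, 378]] [30 27 24]
138 [[558, -82, 356], [557, -99, 358], [555, -109, 365]] [63 61 56]
141 [[549, -82, 356], [592, -109, 213], [547, -109, 361]] [167 167 171]
144 [[581, -90, 218], [582, -109, 214], [569, -118, 256]] [193 194 199]
147 [[572, -90, 216], [571, -108, 219], [560, -117, 256]] [192 193 197]
302.0299591107798 181.43527346488798
```

The picture shows the fingers closed above the bar: fingertip at side crop (610,178) is at z≈0.28 by depth, while the TCP reading says 0.232. So the reported z is about 48 mm lower than the picture; x and y agree. I'll reopen, step back over the bar, and measure this from the images before going lower.

{"api": "servo_tool", "payload": {
  "rows": [
    [-0.3, -3.3, 0, 0, 0, 0],
    [-0.3, -3.3, 0, 0, 0, 0],
    [-0.3, -3.3, 0, 0, 0, 0],
    [-0.4, -3.3, 0, 0, 0, 0],
    [-0.4, -3.3, 0, 0, 0, 0]
  ],
  "fingers": 87
}}

```text
clock: 5.05
tool_pos: [0.5851, -0.1203, 0.2318]
orientation: [-180.0, -0.0, 174.1]
force: [0.1, -0.6, 0.3]
opening: 0.0283
```

{"api": "servo_tool", "payload": {
  "rows": [
    [0, 0, 0, 0, 0, 0],
    [0, 0, 0, 0, 0, 0],
    [0, 0, 0, 0, 0, 0],
    [0, 0, 0, 0, 0, 0],
    [0, 0, 0, 0, 0, 0]
  ]
}}

```text
clock: 5.47
tool_pos: [0.5852, -0.1196, 0.2318]
orientation: [180.0, 0.0, 174.1]
force: [-0.5, 0.2, 0.1]
opening: 0.0615
```

{"api": "servo_tool", "payload": {
  "rows": [
    [0, 0, 0, 0, 0, 0],
    [0, 0, 0, 0, 0, 0]
  ]
}}

```text
clock: 5.63
tool_pos: [0.5852, -0.1196, 0.2318]
orientation: [-180.0, 0.0, 174.1]
force: [-0.9, -0.4, -0.3]
opening: 0.0752
```

```bash
python3 - <<'E'
from h import *
o=ctrl.get_obs();t=o['tool_pos'];print(t,o['opening'],o['orientation'])
b,d=snap('side');P=world('side',d)
np.savez('pics/x3.npz',b=b,d=d)
Q=P-t
# lowest non-background points near where each finger should be, in tool-aligned coordinates
c=np.radians(-6);ax=np.array([np.cos(c),np.sin(c)]);ay=np.array([-np.sin(c),np.cos(c)])
X=Q[...,:2]@ax;Y=Q[...,:2]@ay
for s in(-1,1):
    m=(d>0)&(abs(X)<.014)&(abs(Y-s*.054)<.014)&(P[...,2]>.222)&(P[...,2]<.36)
    q=P[m];print(s,len(q),np.percentile(q[:,2],[0,3,10,50,100]).round(3),'X',X[m].min(),X[m].max(),'Y',Y[m].min(),Y[m].max())
E
```

```text
[ 0.58524925 -0.11957321  0.23183718] 0.07519227751862011 [-1.79998975e+02  1.10551974e-03  1.74101661e+02]
-1 90 [0.275 0.279 0.281 0.298 0.323] X -0.013790201293475832 0.00983416360398036 Y -0.06078307234554193 -0.04029563297202306
1 66 [0.275 0.281 0.286 0.318 0.356] X -0.01267344045087463 0.0105956723323988 Y 0.04007591505401502 0.057015234475721856
```

Both fingertips are at z≈0.277, so the true tip is about 45 mm above the reading and x/y are right. Descending in stages.

{"api": "servo_tool", "payload": {
  "rows": [
    [0, 0, -6, 0, 0, 0],
    [0, 0, -10, 0, 0, 0],
    [0, 0, -10, 0, 0, 0],
    [0, 0, -8, 0, 0, 0],
    [0, 0, -2, 0, 0, 0]
  ]
}}

```text
clock: 6.1
tool_pos: [0.5839, -0.1196, 0.1933]
orientation: [-180.0, -0.2, 174.1]
force: [-0.2, -0.4, -1.2]
opening: 0.0869
```

{"api": "servo_tool", "payload": {
  "rows": [
    [0, 0, 0, 0, 0, 0],
    [0, 0, 0, 0, 0, 0]
  ]
}}

```text
clock: 6.27
tool_pos: [0.5853, -0.1198, 0.1957]
orientation: [-180.0, -0.0, 174.1]
force: [-0.0, -0.2, 0.9]
opening: 0.0869
```

```bash
python3 - <<'E'
from h import *
o=ctrl.get_obs();t=o['tool_pos'];print(t,o['opening'],o['force'])
b,d=snap('side');P=world('side',d)
Q=P-t
c=np.radians(-6);ax=np.array([np.cos(c),np.sin(c)]);ay=np.array([-np.sin(c),np.cos(c)])
X=Q[...,:2]@ax;Y=Q[...,:2]@ay
for s in(-1,1):
    m=(d>0)&(abs(X)<.014)&(abs(Y-s*.056)<.014)&(P[...,2]>.222)&(P[...,2]<.36)
    q=P[m];print(s,len(q),np.percentile(q[:,2],[0,3,10,50,100]).round(3))
cv2.imwrite('pics/c3.png',cv2.cvtColor(cv2.resize(b[110:230,230:370],(560,480),interpolation=2),cv2.COLOR_RGB2BGR))
E
```

```text
[ 0.58525003 -0.11981577  0.19569139] 0.08689976427972627 [-0.0249702  -0.22047013  0.94790048]
-1 150 [0.24  0.243 0.248 0.275 0.36 ]
1 139 [0.237 0.24  0.245 0.281 0.348]
```

View pics/c3.png

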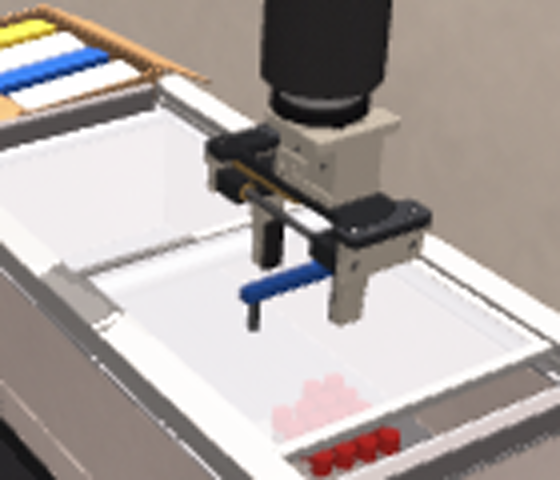

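The fingers straddle the bar (near finger at (345,300), far finger at (265,250), bar between) with tips at z≈0.24. Another 6 mm, then close.

{"api": "servo_tool", "payload": {
  "rows": [
    [0, 0, -4, 0, 0, 0],
    [0, 0, -3, 0, 0, 0],
    [0, 0, 0, 0, 0, 0],
    [0, 0, 0, 0, 0, 0],
    [0, 0, 0, 0, 0, 0]
  ],
  "fingers": 0
}}

```text
clock: 6.73
tool_pos: [0.5853, -0.1197, 0.1889]
orientation: [-180.0, 0.0, 174.1]
force: [-0.7, 0.4, 0.3]
opening: 0.0592
```

{"api": "servo_tool", "payload": {
  "rows": [
    [0, 0, 0, 0, 0, 0],
    [0, 0, 0, 0, 0, 0],
    [0, 0, 0, 0, 0, 0],
    [0, 0, 0, 0, 0, 0],
    [0, 0, 0, 0, 0, 0]
  ]
}}

```text
clock: 7.15
tool_pos: [0.5852, -0.1197, 0.1888]
orientation: [180.0, -0.0, 174.1]
force: [0.1, -0.1, -0.1]
opening: 0.0257
```

{"api": "servo_tool", "payload": {
  "rows": [
    [0, 0, 0, 0, 0, 0],
    [0, 0, 0, 0, 0, 0],
    [0, 0, 0, 0, 0, 0],
    [0, 0, 0, 0, 0, 0]
  ]
}}

```text
clock: 7.48
tool_pos: [0.5853, -0.1194, 0.1888]
orientation: [180.0, 0.0, 174.1]
force: [-0.6, 3.1, 1.3]
opening: 0.0138
```

Gripped (opening 13.8 mm). Opening to about 81 mm, short of the earliest tight spot.

{"api": "servo_tool", "payload": {
  "rows": [
    [0.1, 1, 0, 0, 0, 0],
    [0.2, 2, 0, 0, 0, 0],
    [0.3, 3, 0, 0, 0, 0],
    [0.4, 4, 0, 0, 0, 0],
    [0.4, 4, 0, 0, 0, 0]
  ]
}}

```text
clock: 7.9
tool_pos: [0.5867, -0.1056, 0.1888]
orientation: [-180.0, 0.0, 174.1]
force: [0.8, -2.0, -0.2]
opening: 0.0139
```

{"api": "servo_tool", "payload": {
  "rows": [
    [0.4, 4, 0, 0, 0, 0],
    [0.4, 4, 0, 0, 0, 0],
    [0.4, 4, 0, 0, 0, 0],
    [0.4, 4, 0, 0, 0, 0],
    [0.4, 4, 0, 0, 0, 0]
  ]
}}

```text
clock: 8.32
tool_pos: [0.5889, -0.0852, 0.1889]
orientation: [180.0, 0.0, 174.1]
force: [2.9, -2.7, -0.9]
opening: 0.0137
```

{"api": "servo_tool", "payload": {
  "rows": [
    [0.5, 4, 0, 0, 0, 0],
    [0.4, 4, 0, 0, 0, 0],
    [0.4, 3, 0, 0, 0, 0],
    [0.2, 2, 0, 0, 0, 0],
    [0.2, 2, 0, 0, 0, 0]
  ]
}}

```text
clock: 8.73
tool_pos: [0.5904, -0.0704, 0.1888]
orientation: [180.0, 0.0, 174.1]
force: [1.8, -3.0, -2.4]
opening: 0.0138
```

{"api": "servo_tool", "payload": {
  "rows": [
    [0.15, 1.5, 0, 0, 0, 0],
    [0.15, 1.5, 0, 0, 0, 0],
    [0.15, 1.5, 0, 0, 0, 0],
    [0.15, 1.5, 0, 0, 0, 0],
    [0.05, 0.5, 0, 0, 0, 0]
  ]
}}

```text
clock: 9.15
tool_pos: [0.5911, -0.0641, 0.1888]
orientation: [180.0, 0.0, 174.1]
force: [4.2, -2.1, -2.6]
opening: 0.0136
```

{"api": "servo_tool", "payload": {
  "rows": [
    [0.25, 1.5, 0, 0, 0, 0],
    [0.25, 1.5, 0, 0, 0, 0],
    [0.2, 1.5, 0, 0, 0, 0],
    [0.2, 1.5, 0, 0, 0, 0],
    [0.05, 0.5, 0, 0, 0, 0]
  ]
}}

```text
clock: 9.57
tool_pos: [0.5917, -0.0575, 0.1888]
orientation: [-180.0, -0.0, 174.1]
force: [0.2, -2.5, 0.4]
opening: 0.0138
```

{"api": "servo_tool", "payload": {
  "rows": [
    [0.16, 1.5, 0, 0, 0, 0],
    [0.16, 1.5, 0, 0, 0, 0],
    [0.16, 1.5, 0, 0, 0, 0],
    [0.16, 1.5, 0, 0, 0, 0],
    [0.05, 0.5, 0, 0, 0, 0]
  ]
}}

```text
clock: 9.98
tool_pos: [0.5924, -0.051, 0.1888]
orientation: [180.0, -0.0, 174.1]
force: [-0.1, -2.6, 0.1]
opening: 0.0136
```

{"api": "servo_tool", "payload": {
  "rows": [
    [0.16, 1.5, 0, 0, 0, 0],
    [0.16, 1.5, 0, 0, 0, 0],
    [0.16, 1.5, 0, 0, 0, 0],
    [0.16, 1.5, 0, 0, 0, 0],
    [0.05, 0.5, 0, 0, 0, 0]
  ]
}}

```text
clock: 10.4
tool_pos: [0.5931, -0.0444, 0.1888]
orientation: [-180.0, -0.0, 174.1]
force: [-1.0, -2.3, 1.7]
opening: 0.0138
```

{"api": "servo_tool", "payload": {
  "rows": [
    [0.16, 1.5, 0, 0, 0, 0],
    [0.16, 1.5, 0, 0, 0, 0],
    [0.16, 1.5, 0, 0, 0, 0],
    [0.16, 1.5, 0, 0, 0, 0],
    [0.05, 0.5, 0, 0, 0, 0]
  ]
}}

```text
clock: 10.82
tool_pos: [0.5937, -0.0387, 0.1888]
orientation: [-179.9, -0.0, 174.1]
force: [-1.0, -7.5, 1.0]
opening: 0.0134
```

Drag went from about 2.5 N to 7.5 N, so it is tight. Holding briefly with a small nudge to confirm.

{"api": "servo_tool", "payload": {
  "rows": [
    [0.03, 0.3, 0, 0, 0, 0],
    [0, 0, 0, 0, 0, 0],
    [0, 0, 0, 0, 0, 0],
    [0, 0, 0, 0, 0, 0]
  ]
}}

```text
clock: 11.15
tool_pos: [0.5937, -0.0387, 0.1888]
orientation: [-179.9, -0.0, 174.1]
force: [-1.0, -5.7, 0.6]
opening: 0.014
```

{"api": "servo_tool", "payload": {
  "rows": [
    [0.05, 0.5, 0, 0, 0, 0],
    [0.05, 0.5, 0, 0, 0, 0],
    [0, 0, 0, 0, 0, 0],
    [0, 0, 0, 0, 0, 0]
  ]
}}

```text
clock: 11.48
tool_pos: [0.5938, -0.038, 0.1888]
orientation: [-179.9, -0.0, 174.1]
force: [-1.3, -7.6, 1.1]
opening: 0.0135
```

Plainly tight (~5 N extra); the nip begins near tool y≈-0.0405. Backing off about 11 mm.

{"api": "servo_tool", "payload": {
  "rows": [
    [-0.2, -2, 0, 0, 0, 0],
    [-0.3, -2.5, 0, 0, 0, 0],
    [-0.3, -2.5, 0, 0, 0, 0],
    [-0.3, -2.5, 0, 0, 0, 0],
    [-0.2, -1.5, 0, 0, 0, 0]
  ]
}}

```text
clock: 11.9
tool_pos: [0.5928, -0.0477, 0.1888]
orientation: [180.0, 0.0, 174.1]
force: [-2.7, 2.5, 1.6]
opening: 0.0136
```

{"api": "servo_tool", "payload": {
  "rows": [
    [0, 0, 0, 0, 0, 0],
    [0, 0, 0, 0, 0, 0],
    [0, 0, 0, 0, 0, 0]
  ]
}}

```text
clock: 12.15
tool_pos: [0.5928, -0.048, 0.1888]
orientation: [-180.0, -0.0, 174.1]
force: [-1.5, 1.4, 2.0]
opening: 0.0138
```

{"api": "servo_tool", "payload": {
  "rows": [
    [0, 0, 0, 0, 0, 0],
    [0, 0, 0, 0, 0, 0],
    [0, 0, 0, 0, 0, 0],
    [0, 0, 0, 0, 0, 0],
    [0, 0, 0, 0, 0, 0]
  ],
  "fingers": 87
}}

```text
clock: 12.57
tool_pos: [0.5929, -0.0479, 0.1887]
orientation: [-180.0, 0.0, 174.1]
force: [0.1, -0.3, -0.8]
opening: 0.0415
```

{"api": "servo_tool", "payload": {
  "rows": [
    [0, 0, 0, 0, 0, 0],
    [0, 0, 5, 0, 0, 0],
    [0, 0, 10, 0, 0, 0],
    [0, 0, 20, 0, 0, 0],
    [0, 0, 30, 0, 0, 0]
  ]
}}

```text
clock: 12.98
tool_pos: [0.5916, -0.0479, 0.2531]
orientation: [-180.0, -0.2, 174.1]
force: [0.7, -0.8, 0.1]
opening: 0.0749
```

{"api": "servo_tool", "payload": {
  "rows": [
    [0, 0, 25, 0, 0, 0],
    [-4, 11, 10, 0, 0, 0],
    [-8, 23, 0, 0, 0, 0],
    [-10, 29, 0, 0, 0, 0],
    [-11, 31, 0, 0, 0, 0]
  ]
}}

```text
clock: 13.4
tool_pos: [0.5595, 0.0467, 0.2897]
orientation: [180.0, 0.1, 174.0]
force: [0.8, 0.3, -0.1]
opening: 0.0872
```

{"api": "servo_tool", "payload": {
  "rows": [
    [-11, 31, 0, 0, 0, 0],
    [-11, 31, 0, 0, 0, 0],
    [-11, 31, 0, 0, 0, 0],
    [-11, 31, 0, 0, 0, 0],
    [-11, 31, 0, 0, 0, 0]
  ]
}}

```text
clock: 13.82
tool_pos: [0.5039, 0.2027, 0.2898]
orientation: [180.0, 0.1, 174.1]
force: [0.7, 0.2, -0.2]
opening: 0.087
```

{"api": "servo_tool", "payload": {
  "rows": [
    [-11, 31, 0, 0, 0, 0],
    [-8, 25, 0, 0, 0, 0],
    [-5, 15, 0, 0, 0, 0],
    [-3, 8, 0, 0, 0, 0],
    [0, 0, 0, 0, 0, 0]
  ]
}}

```text
clock: 14.23
tool_pos: [0.4772, 0.2816, 0.2892]
orientation: [180.0, 0.0, 174.2]
force: [0.3, -0.4, -0.1]
opening: 0.0869
```

```bash
cat > m.py <<'E'
from h import *
import sys
o=ctrl.get_obs();t=o['tool_pos'];print(t,o['opening'],o['force'])
cy=np.array([.1054,.9944]);C=np.array([.5995,0])
ims=[]
for n in('side','top'):
    p,d=snap(n);P=world(n,d)
    for col,box in(('blue',(.4,.75,-.3,.25)),('red',(.4,.55,.05,.4))):
        q=P[blob(n,p,P,d,col,box)]
        if len(q)>5:
            mid=(q.max(0)+q.min(0))/2
            print(n,col,len(q),q.mean(0).round(4),'mid',mid.round(4),'cooler y',((mid[:2]-C)@cy).round(4))
    ims.append(p)
    if n=='side':
        Q=P-t;c=np.radians(-6);ax=np.array([np.cos(c),np.sin(c)]);ay=np.array([-np.sin(c),np.cos(c)])
        for s in(-1,1):
            m=(d>0)&(abs(Q[...,:2]@ax)<.014)&(abs(Q[...,:2]@ay-s*.056)<.014)&(P[...,2]>.236)&(P[...,2]<t[2]+.13)
            print('tip z',s,m.sum(),np.percentile(P[m][:,2],3) if m.any() else None)
if len(sys.argv)>1:
    a=ims[0][100:250,150:350];b=ims[1][80:230,120:320]
    cv2.imwrite('pics/'+sys.argv[1],cv2.cvtColor(cv2.resize(np.hstack([a,b]),(800,300),interpolation=2),cv2.COLOR_RGB2BGR))
E
python3 m.py c4.png
```

```text
[0.4771937  0.28155914 0.28917663] 0.0868993948236034 [ 0.25990406 -0.35091913 -0.05778344]
side blue 141 [ 0.5905 -0.0535  0.2552] mid [ 0.5918 -0.0523  0.2525] cooler y -0.0528
side red 36 [0.4762 0.2775 0.2569] mid [0.4774 0.2806 0.2565] cooler y 0.2662
tip z -1 90 0.3353290820163553
tip z 1 81 0.3330823738063513
top blue 168 [ 0.5922 -0.0495  0.2559] mid [ 0.5941 -0.0487  0.2552] cooler y -0.049
top red 12 [0.4738 0.2806 0.2611] mid [0.4745 0.281  0.2574] cooler y 0.2663
```

View pics/c4.png

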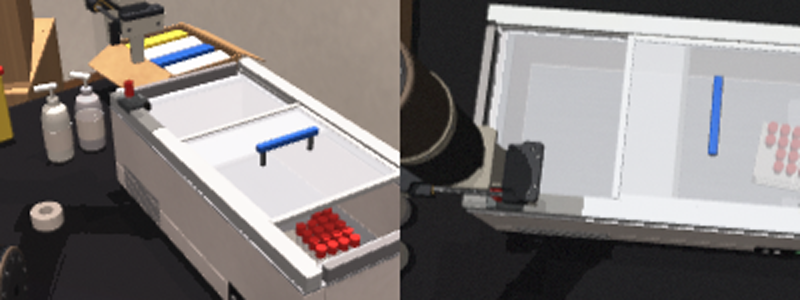

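The lid stays open after release (bar at side (287,140)), and the gripper is above the red knob (side (128,88)). Descending onto it and gripping.

{"api": "servo_tool", "payload": {
  "rows": [
    [0.5, -1, -20, 0, 0, 0],
    [0, 0, -28, 0, 0, 0],
    [0, 0, -25, 0, 0, 0],
    [0, 0, -14, 0, 0, 0],
    [0, 0, -5, 0, 0, 0]
  ]
}}

```text
clock: 14.75
tool_pos: [0.4776, 0.277, 0.1944]
orientation: [-179.8, -0.1, 174.0]
force: [-1.3, -1.1, -0.4]
opening: 0.0872
```

{"api": "servo_tool", "payload": {
  "rows": [
    [0, 0, -2, 0, 0, 0],
    [0, 0, 0, 0, 0, 0],
    [0, 0, 0, 0, 0, 0],
    [0, 0, 0, 0, 0, 0],
    [0, 0, 0, 0, 0, 0]
  ],
  "fingers": 0
}}

```text
clock: 15.17
tool_pos: [0.4787, 0.2794, 0.1959]
orientation: [179.9, 0.1, 174.1]
force: [0.0, 0.1, -0.2]
opening: 0.0591
```

{"api": "servo_tool", "payload": {
  "rows": [
    [0, 0, 0, 0, 0, 0],
    [0, 0, 0, 0, 0, 0],
    [0, 0, 0, 0, 0, 0],
    [0, 0, 0, 0, 0, 0],
    [0, 0, 0, 0, 0, 0]
  ]
}}

```text
clock: 15.58
tool_pos: [0.4784, 0.2798, 0.1949]
orientation: [179.9, 0.0, 174.1]
force: [-0.7, 4.5, -1.2]
opening: 0.0263
```

{"api": "servo_tool", "payload": {
  "rows": [
    [0, 0, 0, 0, 0, 0],
    [0, 0, 0, 0, 0, 0],
    [0, 0, 0, 0, 0, 0]
  ]
}}

```text
clock: 15.83
tool_pos: [0.4784, 0.2798, 0.1949]
orientation: [179.9, 0.0, 174.1]
force: [-0.3, 3.6, 0.8]
opening: 0.0182
```

{"api": "servo_tool", "payload": {
  "rows": [
    [-0.1, -1, 0, 0, 0, 0],
    [-0.3, -3, 0, 0, 0, 0],
    [-0.6, -6, 0, 0, 0, 0],
    [-0.8, -8, 0, 0, 0, 0],
    [-0.9, -8, 0, 0, 0, 0]
  ]
}}

```text
clock: 16.25
tool_pos: [0.4756, 0.253, 0.1949]
orientation: [180.0, 0.0, 174.1]
force: [-1.2, 5.1, -0.7]
opening: 0.0184
```

{"api": "servo_tool", "payload": {
  "rows": [
    [-0.8, -8, 0, 0, 0, 0],
    [-0.9, -8, 0, 0, 0, 0],
    [-0.8, -8, 0, 0, 0, 0],
    [-0.9, -8, 0, 0, 0, 0],
    [-0.8, -8, 0, 0, 0, 0]
  ]
}}

```text
clock: 16.67
tool_pos: [0.4713, 0.2122, 0.1949]
orientation: [180.0, 0.0, 174.1]
force: [-1.2, 5.3, 1.0]
opening: 0.0182
```

{"api": "servo_tool", "payload": {
  "rows": [
    [-0.9, -8, 0, 0, 0, 0],
    [-0.8, -8, 0, 0, 0, 0],
    [-0.8, -8, 0, 0, 0, 0],
    [-0.9, -8, 0, 0, 0, 0],
    [-0.5, -5, 0, 0, 0, 0]
  ]
}}

```text
clock: 17.08
tool_pos: [0.4674, 0.1751, 0.1949]
orientation: [180.0, 0.0, 174.1]
force: [-1.4, 4.6, 0.6]
opening: 0.0182
```

{"api": "servo_tool", "payload": {
  "rows": [
    [-0.4, -4, 0, 0, 0, 0],
    [-0.3, -3, 0, 0, 0, 0],
    [-0.2, -2, 0, 0, 0, 0],
    [-0.2, -2, 0, 0, 0, 0],
    [0, 0, 0, 0, 0, 0]
  ]
}}

```text
clock: 17.5
tool_pos: [0.4663, 0.1647, 0.1949]
orientation: [-180.0, -0.0, 174.1]
force: [-2.7, 2.5, 2.3]
opening: 0.0183
```

```bash
python3 m.py c5.png
```

```text
[0.46630265 0.16469776 0.19486385] 0.01825828205066488 [-2.72315735  2.46507649  2.28863994]
side blue 141 [ 0.5905 -0.0535  0.2552] mid [ 0.5918 -0.0526  0.2523] cooler y -0.0531
side red 7 [0.457  0.1619 0.2587] mid [0.4574 0.1623 0.2555] cooler y 0.1464
tip z -1 0 None
tip z 1 0 None
top blue 168 [ 0.5922 -0.0495  0.2561] mid [ 0.5938 -0.0486  0.2564] cooler y -0.0489
```

{"api": "servo_tool", "payload": {
  "rows": [
    [-0.2, -2, 0, 0, 0, 0],
    [-0.2, -2, 0, 0, 0, 0],
    [-0.2, -2, 0, 0, 0, 0],
    [-0.1, -1, 0, 0, 0, 0],
    [-0.1, -1, 0, 0, 0, 0]
  ]
}}

```text
clock: 18.02
tool_pos: [0.4655, 0.1573, 0.1949]
orientation: [180.0, -0.0, 174.1]
force: [-2.9, 4.8, 3.5]
opening: 0.0181
```

{"api": "servo_tool", "payload": {
  "rows": [
    [-0.07, -0.7, 0, 0, 0, 0],
    [-0.07, -0.7, 0, 0, 0, 0],
    [-0.06, -0.6, 0, 0, 0, 0]
  ]
}}

```text
clock: 18.27
tool_pos: [0.4653, 0.1553, 0.1949]
orientation: [180.0, -0.0, 174.1]
force: [-3.1, 5.2, 2.2]
opening: 0.0184
```

{"api": "servo_tool", "payload": {
  "rows": [
    [-0.06, -0.6, 0, 0, 0, 0],
    [-0.06, -0.6, 0, 0, 0, 0],
    [-0.06, -0.6, 0, 0, 0, 0],
    [-0.06, -0.6, 0, 0, 0, 0]
  ]
}}

```text
clock: 18.6
tool_pos: [0.4651, 0.1529, 0.1949]
orientation: [180.0, -0.0, 174.1]
force: [-2.7, 4.9, 3.0]
opening: 0.0184
```

{"api": "servo_tool", "payload": {
  "rows": [
    [-0.04, -0.4, 0, 0, 0, 0],
    [-0.04, -0.4, 0, 0, 0, 0],
    [-0.04, -0.4, 0, 0, 0, 0]
  ]
}}

```text
clock: 18.85
tool_pos: [0.4649, 0.1517, 0.1948]
orientation: [180.0, -0.0, 174.1]
force: [-2.4, 3.9, 2.9]
opening: 0.0183
```

{"api": "servo_tool", "payload": {
  "rows": [
    [-0.04, -0.4, 0, 0, 0, 0],
    [-0.04, -0.4, 0, 0, 0, 0],
    [-0.04, -0.4, 0, 0, 0, 0]
  ]
}}

```text
clock: 19.1
tool_pos: [0.4648, 0.1506, 0.1949]
orientation: [180.0, -0.0, 174.1]
force: [-2.9, 4.3, 2.8]
opening: 0.0184
```

{"api": "servo_tool", "payload": {
  "rows": [
    [-0.04, -0.4, 0, 0, 0, 0],
    [-0.04, -0.4, 0, 0, 0, 0],
    [-0.04, -0.4, 0, 0, 0, 0]
  ]
}}

```text
clock: 19.35
tool_pos: [0.4648, 0.15, 0.1949]
orientation: [179.9, -0.0, 174.1]
force: [-4.6, 7.6, 2.6]
opening: 0.0185
```

Force rose from about 4.3 to 7.6 N at the expected place, which looks like contact. A small nudge to confirm.

{"api": "servo_tool", "payload": {
  "rows": [
    [-0.04, -0.4, 0, 0, 0, 0],
    [-0.04, -0.4, 0, 0, 0, 0],
    [-0.04, -0.4, 0, 0, 0, 0]
  ]
}}

```text
clock: 19.6
tool_pos: [0.4647, 0.1488, 0.1949]
orientation: [179.9, -0.0, 174.1]
force: [-3.4, 6.7, 2.0]
opening: 0.0186
```

{"api": "servo_tool", "payload": {
  "rows": [
    [0, 0, 0, 0, 0, 0],
    [0, 0, 0, 0, 0, 0],
    [0, 0, 0, 0, 0, 0],
    [0, 0, 0, 0, 0, 0],
    [0, 0, 0, 0, 0, 0]
  ],
  "fingers": 60
}}

```text
clock: 20.02
tool_pos: [0.4646, 0.1475, 0.1946]
orientation: [-180.0, -0.0, 174.1]
force: [-0.1, 0.9, -0.0]
opening: 0.0461
```

{"api": "servo_tool", "payload": {
  "rows": [
    [0, 0, 0, 0, 0, 0],
    [0, 0, 5, 0, 0, 0],
    [0, 0, 15, 0, 0, 0],
    [0, 0, 25, 0, 0, 0],
    [0, 0, 30, 0, 0, 0]
  ]
}}

```text
clock: 20.43
tool_pos: [0.4638, 0.1473, 0.2698]
orientation: [-179.9, -0.1, 174.1]
force: [-0.1, 0.0, 1.1]
opening: 0.0596
```

{"api": "servo_tool", "payload": {
  "rows": [
    [0, 0, 30, 0, 0, 0],
    [0, 0, 30, 0, 0, 0],
    [0, 0, 20, 0, 0, 0],
    [0, 0, 0, 0, 0, 0]
  ]
}}

```text
clock: 20.77
tool_pos: [0.4665, 0.1484, 0.3551]
orientation: [179.8, 0.4, 174.1]
force: [1.0, -0.5, 0.4]
opening: 0.06
```

```bash
python3 m.py c6.png
```

```text
[0.46651267 0.14835209 0.3551168 ] 0.0600138928127533 [ 1.03110312 -0.50499873  0.43716017]
side blue 140 [ 0.5896 -0.0554  0.2553] mid [ 0.593  -0.0542  0.253 ] cooler y -0.0546
side red 43 [0.461  0.1418 0.2576] mid [0.4613 0.1426 0.2562] cooler y 0.1272
tip z -1 94 0.4003353430386914
tip z 1 8 0.41521807109849224
top blue 167 [ 0.5929 -0.0513  0.2561] mid [ 0.5947 -0.0516  0.2559] cooler y -0.0518
top red 32 [0.4604 0.1468 0.2644] mid [0.4625 0.1467 0.2565] cooler y 0.1315
```

View pics/c6.png

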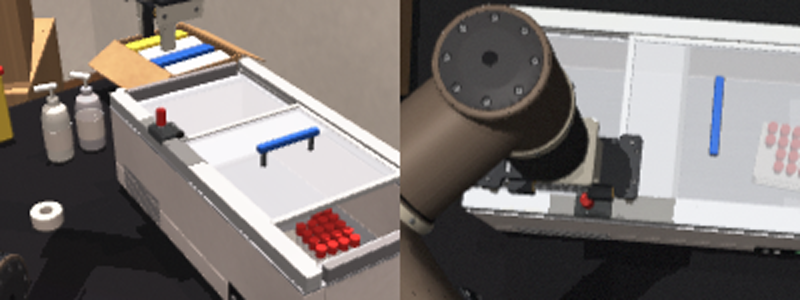

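The picture shows the knob (side (160,118)) up at the lid's edge and the gripper clear. Knob-to-handle distance is 182–183 mm against 184 mm expected at contact. The lid has moved back only about 2 mm. Handing in.

```bash
python3 -c "
from plant import ctrl
print(ctrl.close_job())"
```

```text
the job is handed in; nothing more can be done
None
```

The lid is open and running free, with the rail stop touching its edge. I let go of both and handed the job in at about 21 s of the 64 s; no verdict was reported.

- **Tight spot:** I slid the lid slowly by its handle until the drag rose from about 2.5 N to 7.6 N. That is about 5 N extra, well under the forcing limit. I then backed it off 10 mm, where the drag was normal again.
- **Stop:** I slid it by its knob until the force rose from about 4.3 N to 6.7–7.6 N, the expected step when it meets the lid. This pushed the lid back a further 2 mm or so, leaving its edge roughly 10 mm short of where the nip begins (limit 16 mm).
- **Last checks:** The knob and handle measured 183 mm apart in the top view and 182 mm in the side view, against 184 mm at exact contact. That agrees to within camera accuracy. No bystander was touched on the way, as far as I could see; I did not measure their positions afterwards.
- **Disagreement:** The reported tool height was about 45 mm lower than the fingertips in the depth images, though x and y agreed. My first grasp therefore closed in empty air above the handle, touching nothing. After that I used heights from the camera.

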